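# Bolt down a blind flange cover in cross order

## Robot

A 6-joint arm with a two-finger parallel gripper is mounted at the origin on the work surface. World frame = base frame: x ahead of the robot, y to its left, z up, the work surface at z = 0. Lengths are in m, angles in rad, forces in N, time in s.
With the tool pointing down it reaches from about 0.3 to 0.875 m from the base axis. Payload 6.4 kg.
Tool frame: the origin (TCP) lies midway between the tips of the shut fingers; the grasp point (between the pads) lies 19 mm behind it (ctrl.tcp_to_grasp is the distance from the TCP to the grasp point, in m); z points along the fingers, y is the direction in which the jaws open and shut (so a half turn about z gives the same grasp; the last joint's range is limited). The gripper opens to 85 mm and grips with 20 to 120 N. Pads are 22 mm wide; open, the fingers measure 114 mm over their backs; the gripper's body (76 mm by 85 mm) begins 54 mm behind the grasp point. The pads swing forward as they close: fully open they stand 13 mm farther back than shut.
Start: joints at [-1.498, 0.181, 1.607, -0, 1.354, -0.206], TCP at [0.158, -0.553, 0.231] pointing down, gripper open.
Joint ranges: [-2.99, 2.99], [-0.89, 2.07], [0.3, 2.58], [-1.14, 4.28], [0, 2.63], [-3.12, 3.12]. Speed limits (rad/s): [2.57, 2.57, 3.01, 3.14, 3.14, 3.14].

## Interface

Orientations are given as a unit quaternion [w, x, y, z].
In Python, from bench import monitor, imaging, order, spotter, ctrl gives the robot as it stands.
- The arm moves only by the shell command python3 -m pendant 'ROWS'. ROWS is JSON, a list that holds one entry, the list of rows, each a list of 5 numbers: the shift along the world's x, y, z in mm, then the turn about the world's z in degrees, then the finger opening in mm, from 0 to 85.4. A call has 1 to 8 rows; each row shifts and turns the commanded pose from where the row before left it; what a row does not reach is not made up. A row lasts 1/8 s, in which the tool goes at most 62.5 mm and 10.7 degrees, less where a joint would pass 70% of its speed; a pose out of reach is approached as far as the arm can. A call with a gripper value outside its range is refused whole. The fingers move at their own pace and stop on an object; the grip force is fixed at half the most. Time passes only in rows, so rows that do not move let the fingers close. It gives the time, the measured TCP pose, the force and the opening at its end, in the units of the state.
- monitor.get_obs(): the state, without advancing time (a new reading comes with each control period).
- imaging.camera(name): name is "side" or "top" or "wrist"; returns a dict with "img" (480x640x3 uint8, red, green, blue), "vfov" (degrees; the focal length in pixels is half the picture's height over the tangent of half this angle, whatever the lens; pixels are square), "cx", "cy" (the principal point, pixels), "origin" and "orientation" of the camera in the world. Camera axes: x right, y down, z forward; pixel columns grow to the right and rows downward; lengths in m; the calibration is good to about 2 mm. A picture is of the moment at which its call begins. There is no depth.
- order.hand_in(): hands the job in, once; it reports no verdict.
Trained networks look in the newest picture that a camera, given by its name, has taken for a name from the list of things; names that differ only in an ending like _2 or _b are one class to them, and where a whole thing is asked for, a point or a joint stands for the part that bears it (a point fixed in the world has none). Each returns a list of dicts, best first, with "confidence" (0 to 1); they miss things now and then, are a little off and sometimes report something else, mostly with a low value. They report only what shows in the picture. A call takes as long as a camera call.
- spotter.recognise(camera, thing): "at" ([x, y, z] in m, in the coordinates of the camera as it stood for that picture, good to about 4 mm: the middle of the surface that is visible of it).
- spotter.tip_of(camera, thing): "at" ([x, y, z] in m, in the coordinates of the camera as it stood for that picture, good to about 4 mm: a listed point, or the origin of a listed thing).
The state is a dict: "time_s": time; "q": joint angles; "dq": joint speeds; "joint_efforts": joint torques, N m; "eef_pos": TCP position; "eef_rot": TCP orientation; "wrist_force": force on the tool from outside, world axes, zero at the start; "torque": the same for the moment, N m; "opening": opening from 0.0 (shut) to 1.0 (fully open).
Only numpy, scipy, OpenCV 4.12 (cv2) and the standard library are available. Lean on these libraries where they do the work, as an engineer would, in place of code of your own. Each camera call takes 0.05 s, during which the arm holds its last target. There are 200 camera calls.

## Task

A workmate has begun bolting down this pipe cover: two opposite nuts have had their first eighth of a turn or so, the other two (stripes still close to the ticks on the cover) are loose. With the T-handle socket wrench from the holder, first give each loose nut about an eighth of a turn clockwise, then in a second pass and in cross order (after the first nut the one opposite, then the other pair) run each nut up until you feel it come solid and bite firmly, which is at a different point for each, and stop there. Turn the nuts only with the wrench, never ram it down or keep heaving once a nut has bitten; then stand it back in its holder, let go, and leave the other things on the bench alone.

Things in the scene. Friction and masses are not known exactly. Their poses are not given: they have to be found in the camera images.
- nut0_top (a point): Dark steel hex nut 0, 30 mm across flats, 16 mm tall (upper 3 mm narrows to 26 mm across flats as a lead-in). The point is on its axis at its top face, 94 mm above the bench; a 16 mm stud end stands 4 mm above that. Axes turn with the nut: x square out of the flat with a white stripe, z up; a white tick on the cover beside each nut, on the side of the cover's centre, shows where the stripe was when the nut was put on.
- nut0_stripe (a point): White stripe on the top edge of nut 0, 13 mm out from the nut's axis. It turns with the nut.
- stud0 (a joint): Bite of nut 0: how far it has been turned past the point where it seats, rad; 0 until then. Running the nut drags with about 0.08 N m; once seated it takes 0.2 N m, and after 0.05 rad more it is solid. A firm bite is 0.25 to 0.4 N m on the wrench; over 0.5 N m is heaving. It stays where it is left.
- nut1_top (a point): Dark steel hex nut 1, 30 mm across flats, 16 mm tall (upper 3 mm narrows to 26 mm across flats as a lead-in). The point is on its axis at its top face, 94 mm above the bench; a 16 mm stud end stands 4 mm above that. Axes turn with the nut: x square out of the flat with a white stripe, z up; a white tick on the cover beside each nut, on the side of the cover's centre, shows where the stripe was when the nut was put on.
- nut1_stripe (a point): White stripe on the top edge of nut 1, 13 mm out from the nut's axis. It turns with the nut.
- stud1 (a joint): Bite of nut 1: how far it has been turned past the point where it seats, rad; 0 until then. Running the nut drags with about 0.08 N m; once seated it takes 0.2 N m, and after 0.05 rad more it is solid. A firm bite is 0.25 to 0.4 N m on the wrench; over 0.5 N m is heaving. It stays where it is left.
- nut2_top (a point): Dark steel hex nut 2, 30 mm across flats, 16 mm tall (upper 3 mm narrows to 26 mm across flats as a lead-in). The point is on its axis at its top face, 94 mm above the bench; a 16 mm stud end stands 4 mm above that. Axes turn with the nut: x square out of the flat with a white stripe, z up; a white tick on the cover beside each nut, on the side of the cover's centre, shows where the stripe was when the nut was put on.
- nut2_stripe (a point): White stripe on the top edge of nut 2, 13 mm out from the nut's axis. It turns with the nut.
- stud2 (a joint): Bite of nut 2: how far it has been turned past the point where it seats, rad; 0 until then. Running the nut drags with about 0.08 N m; once seated it takes 0.2 N m, and after 0.05 rad more it is solid. A firm bite is 0.25 to 0.4 N m on the wrench; over 0.5 N m is heaving. It stays where it is left.
- nut3_top (a point): Dark steel hex nut 3, 30 mm across flats, 16 mm tall (upper 3 mm narrows to 26 mm across flats as a lead-in). The point is on its axis at its top face, 94 mm above the bench; a 16 mm stud end stands 4 mm above that. Axes turn with the nut: x square out of the flat with a white stripe, z up; a white tick on the cover beside each nut, on the side of the cover's centre, shows where the stripe was when the nut was put on.
- nut3_stripe (a point): White stripe on the top edge of nut 3, 13 mm out from the nut's axis. It turns with the nut.
- stud3 (a joint): Bite of nut 3: how far it has been turned past the point where it seats, rad; 0 until then. Running the nut drags with about 0.08 N m; once seated it takes 0.2 N m, and after 0.05 rad more it is solid. A firm bite is 0.25 to 0.4 N m on the wrench; over 0.5 N m is heaving. It stays where it is left.
- spool: Flanged pipe spool fixed on the bench, closed by a round steel cover 180 mm across, flat top 78 mm above the bench. Four nuts stand on the cover on a circle of 62 mm radius, 0 to 3 clockwise from above. At the start a loose nut has 1.45 to 1.75 rad to go until it seats, a begun one 0.6 to 0.9; stripes are 0 to 0.3 rad past the tick if loose, 0.85 to 1.15 if begun. Origin: centre of the underside, z up, below the cover's centre. Tightening is clockwise from above.
- wrench_bar (a point): Black cross bar of the T-handle socket wrench (0.3 to 0.5 kg, 74 mm tall), which starts upright in its holder, socket down. The point is the bar's centre, 62 mm above the socket's mouth. Bar 110 mm long along x, 16 mm wide in y, 24 mm tall; a 13 mm shank runs down from its middle. Grip it in the middle, across its width.
- wrench_mouth (a point): Centre of the wrench's open lower end. Hex socket: 32.6 mm across flats inside (1.3 mm play each side of a nut, about 10 degrees of free turning either way), 24 mm deep, 50 mm over outside corners. Two inside flats face along the bar (x), so it fits a nut when its x differs from the nut's x by a multiple of 60 degrees. Fully on, the mouth rests on the cover.
- holder_in (a point): Wrench holder: blue square steel tube, 70 mm outside, 60 mm inside, rim 36 mm above the bench, fixed on a 110 mm square plate. The point is the centre of its inner floor, 5 mm above the bench, on which the wrench's mouth rests.
- wrench: The same wrench; origin at the socket's mouth, z up along the shank.
- pipe_stub: Bystander: pipe stub on a 100 mm round foot, 100 mm tall, 0.9 kg, loose; origin centre of its underside.
- pail: Bystander: open metal can, 90 mm across, 100 mm tall, loose; origin centre of its underside.
- collar: Bystander: steel collar ring, 90 mm across, 20 mm tall, loose; origin centre of its underside.

How it is judged:
By the outcome, as a careful person would: the job done as asked, in the order asked, and still so for the second after the job is handed in, with the robot touching nothing.
It also fails if it takes over 72 s, if anything falls off the work surface, if the arm or the gripper's body presses on something with over 40 N, if the wrist force passes 120 N, or if a joint passes its speed limit or range.

## Working session

There is one attempt and no reset: what is moved stays moved. The work goes in short steps, Python scripts to look and compute and a shell command to move; the robot and the scene stay as the last step left them, time stands still between calls to the robot, and variables do not carry over. Pictures are saved under pics/ and viewed, about 8 in all and at most 12, crops included, and the job is handed in when it is done.

```bash
mkdir -p pics; cat > h.py <<'E'
import numpy as np,cv2
from scipy.spatial.transform import Rotation as R
from bench import monitor,imaging,order,spotter,ctrl
def rot(q): return R.from_quat([q[1],q[2],q[3],q[0]]).as_matrix()
def cam(n):
    c=imaging.camera(n); c['f']=240/np.tan(np.radians(c['vfov'])/2); c['Rm']=rot(c['orientation']); c['o']=np.array(c['origin']); return c
def world(c,p): return c['Rm']@np.array(p)+c['o']
def proj(c,P):
    p=(np.array(P)-c['o'])@c['Rm']; return np.array([c['cx']+c['f']*p[0]/p[2],c['cy']+c['f']*p[1]/p[2]])
def ray(c,uv,z):
    d=c['Rm']@np.array([(uv[0]-c['cx'])/c['f'],(uv[1]-c['cy'])/c['f'],1]); return c['o']+d*(z-c['o'][2])/d[2]
def save(c,n,crop=None,s=1):
    im=c['img'][:,:,::-1]
    if crop: im=im[crop[1]:crop[3],crop[0]:crop[2]]
    cv2.imwrite('pics/'+n,cv2.resize(im,None,fx=s,fy=s,interpolation=cv2.INTER_CUBIC))
E
python3 - <<'E'
from h import *
np.set_printoptions(precision=4,suppress=True)
o=monitor.get_obs();print({k:np.round(v,3) for k,v in o.items()},ctrl.tcp_to_grasp)
for n in ['top','side']:
    c=cam(n);save(c,n+'1.png');print(n,c['o'],c['f'],c['Rm'][:,2])
    for t in ['spool','nut0_top','nut0_stripe','nut1_top','nut2_top','nut3_top','wrench_bar','wrench_mouth','holder_in','pipe_stub','pail','collar']:
        print(t,[(round(d['confidence'],2),world(c,d['at']),proj(c,world(c,d['at'])).round()) for d in spotter.tip_of(n,t)[:4]])
E
```

```text
{'time_s': np.float64(0.0), 'q': array([-1.498,  0.182,  1.608, -0.   ,  1.354, -0.206]), 'dq': array([ 0.001, -0.   ,  0.001, -0.   ,  0.001,  0.002]), 'joint_efforts': array([ -0.002, -44.487, -35.134,  -0.   ,   0.009,   0.   ]), 'eef_pos': array([ 0.158, -0.552,  0.23 ]), 'eef_rot': array([-0.001,  0.99 ,  0.139,  0.   ]), 'wrist_force': array([ 0.424, -0.317,  0.674]), 'torque': array([-0.024,  0.012,  0.019]), 'opening': np.float64(0.998)} 0.0187
top [0.446  0.0113 1.1068] 448.7471069942093 [ 0.1314  0.0066 -0.9913]
spool [(0.63, array([ 0.523 , -0.1774,  0.0026]), array([403., 272.]))]
nut0_top [(0.47, array([ 0.5828, -0.1548,  0.0953]), array([401., 242.]))]
nut0_stripe [(0.46, array([ 0.5753, -0.1488,  0.0985]), array([398., 245.])), (0.19, array([ 0.5071, -0.1173,  0.0967]), array([384., 275.]))]
nut1_top [(0.46, array([ 0.5462, -0.2365,  0.0889]), array([436., 260.]))]
nut2_top [(0.49, array([ 0.4643, -0.1969,  0.0959]), array([419., 295.]))]
nut3_top [(0.5, array([ 0.5061, -0.118 ,  0.0942]), array([384., 276.]))]
wrench_bar [(0.74, array([0.545 , 0.1508, 0.064 ]), array(
[... 967 characters left out ...]
7, array([ 0.4592, -0.2023,  0.0992]), array([401., 175.])), (0.36, array([ 0.7043, -0.0074, -0.0032]), array([270., 251.]))]
nut3_top [(0.67, array([ 0.5007, -0.1186,  0.094 ]), array([376., 199.]))]
wrench_bar [(0.61, array([0.5427, 0.1528, 0.0677]), array([328., 311.]))]
wrench_mouth [(0.9, array([0.5389, 0.15  , 0.0052]), array([329., 328.]))]
holder_in [(0.72, array([0.538 , 0.1514, 0.0036]), array([330., 329.]))]
pipe_stub [(0.8, array([ 0.7062, -0.0071, -0.0023]), array([269., 251.])), (0.55, array([0.5384, 0.1538, 0.0046]), array([329., 330.]))]
pail [(0.81, array([ 0.6109, -0.3639,  0.0038]), array([345., 154.]))]
collar [(0.71, array([0.6312, 0.3609, 0.0019]), array([243., 432.]))]
```

```bash
python3 - <<'E'
from h import *
a=cv2.imread('pics/top1.png')
x=cv2.resize(a[205:330,345:495],None,fx=4,fy=4,interpolation=cv2.INTER_CUBIC)[:500,:500]
y=cv2.resize(a[215:300,230:305],None,fx=4,fy=4,interpolation=cv2.INTER_CUBIC)
m=np.zeros((500,800,3),np.uint8);m[:,:500]=x;m[:340,500:]=y
cv2.imwrite('pics/m1.png',m)
E
```

```text
(no output)
```

View pics/m1.png

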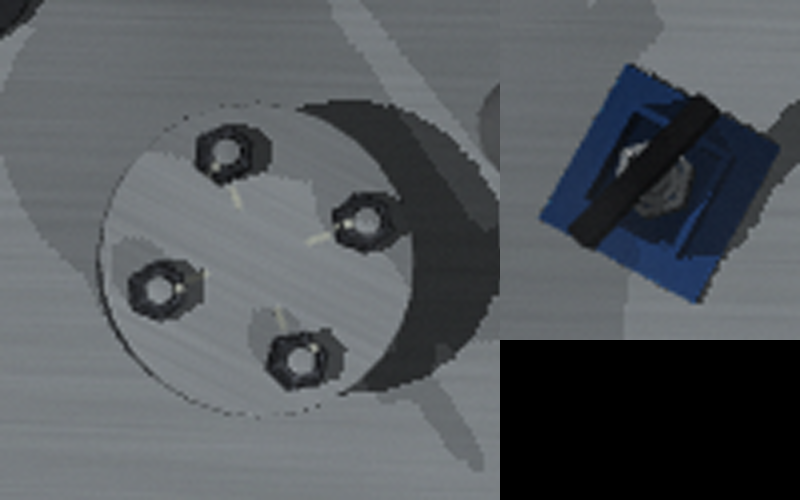

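View pics/side1.png

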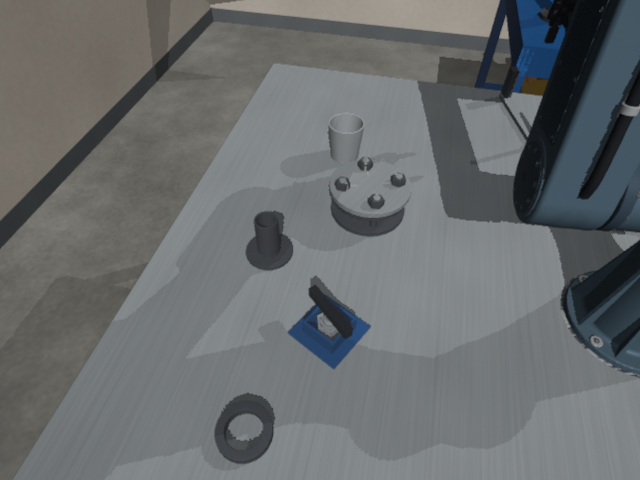

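```bash
python3 -m pendant '[[[30,40,10,10,85],[40,45,10,10,85],[42,45,10,10,85],[42,45,10,10,85],[42,45,10,10,85],[42,45,10,10,85],[42,45,0,10,85],[30,30,0,10,85]]]'; python3 - <<'E'
from h import *
np.set_printoptions(precision=3,suppress=True)
o=monitor.get_obs();print(o['eef_pos'],o['q'])
c=cam('wrist');print(c['o'],c['Rm'],proj(c,[.522,-.177,.09]))
E
```

```text
time_s: 2.3
eef_pos: [0.4697, -0.2106, 0.2918]
eef_rot: [0.0, 0.666, 0.746, 0.0]
wrist_force: [-0.3, -0.1, -0.4]
opening: 0.998
[ 0.47  -0.211  0.292] [-0.653 -0.003  1.683  0.     1.461 -0.764]
[ 0.462 -0.135  0.434] [[ 0.994  0.107  0.034]
 [ 0.112 -0.95  -0.292]
 [ 0.001  0.294 -0.956]] [380.198 183.615]
```

```bash
python3 - <<'E'
from h import *
np.set_printoptions(precision=4,suppress=True)
c=cam('wrist');save(c,'w1.png')
for t in ['nut0_top','nut0_stripe','nut1_top','nut1_stripe','nut2_top','nut2_stripe','nut3_top','nut3_stripe','spool']:
    print(t,[(round(d['confidence'],2),world(c,d['at']),proj(c,world(c,d['at'])).round()) for d in spotter.tip_of('wrist',t)[:3]])
E
```

```text
nut0_top [(0.58, array([ 0.5877, -0.1589,  0.0928]), array([455., 177.]))]
nut0_stripe [(0.73, array([ 0.5264, -0.1738,  0.0017]), array([370., 173.])), (0.6, array([ 0.5718, -0.1469,  0.0939]), array([440., 161.])), (0.46, array([0.7057, 0.0015, 0.0003]), array([575.,  19.]))]
nut1_top [(0.84, array([ 0.5451, -0.2339,  0.0905]), array([391., 251.]))]
nut1_stripe [(0.94, array([ 0.5461, -0.2232,  0.0909]), array([394., 240.])), (0.57, array([ 0.5031, -0.1147,  0.0947]), array([368., 111.])), (0.53, array([ 0.5853, -0.158 ,  0.0926]), array([452., 175.]))]
nut2_top [(0.82, array([ 0.4678, -0.1978,  0.0895]), array([314., 203.])), (0.62, array([ 0.6158, -0.363 , -0.0013]), array([415., 332.]))]
nut2_stripe [(0.66, array([ 0.4731, -0.209 ,  0.0971]), array([318., 218.]))]
nut3_top [(0.84, array([ 0.5055, -0.1156,  0.0979]), array([371., 113.]))]
nut3_stripe [(0.88, array([ 0.5074, -0.132 ,  0.0962]), array([370., 134.]))]
spool [(0.8, array([ 0.5247, -0.1739, -0.0019]), array([368., 173.]))]
```

View pics/w1.png

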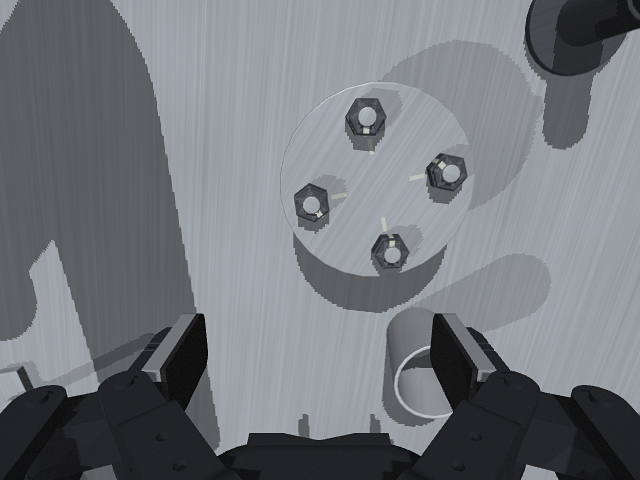

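```bash
python3 - <<'E'
from h import *
np.set_printoptions(precision=4,suppress=True)
c=cam('wrist');g=c['img'].astype(int)
hsv=cv2.cvtColor(c['img'],cv2.COLOR_RGB2HSV)
st={0:(451,174),1:(392,256),2:(312,205),3:(367,117)}; sp={0:(439,164),1:(390,242),2:(319,213),3:(366,131)}
# stud centre: fit nut body (dark) hull -> use dark mask bounding + bright stud blob
P={}
for i in range(4):
    u,v=st[i]; w=g[v-9:v+10,u-9:u+10].mean(2); m=(w>110)
    n,l,s,ce=cv2.connectedComponentsWithStats(m.astype(np.uint8),connectivity=4)
    k=l[9,9]; cen=ce[k]+[u-9,v-9]; P[i]=ray(c,cen,.098); print(i,'stud',cen,s[k][2:],P[i])
    u,v=sp[i]; w=g[v-6:v+7,u-6:u+7].min(2).astype(float); w=np.clip(w-120,0,None); 
    yy,xx=np.mgrid[-6:7,-6:7]; w[(np.hypot(xx+u-cen[0],yy+v-cen[1])<8)]=0
    q=np.array([u+(w*xx).sum()/w.sum(),v+(w*yy).sum()/w.sum()]) ; S=ray(c,q,.094); d=S-P[i]
    print('  stripe',q,np.hypot(d[0],d[1]),np.degrees(np.arctan2(d[1],d[0])))
A=np.array([P[i][:2] for i in range(4)]);C=A.mean(0);D=A-C
z=(D[:,0]+1j*D[:,1])*np.exp(1j*np.pi/2*np.arange(4)); a=np.angle(z.mean())
print(C,np.degrees(a),abs(z))
for i in range(4):
    t=a-np.pi/2*i; print(i,C+.062*np.array([np.cos(t),np.sin(t)]),A[i],'tick dir',(np.degrees(t)+180+180)%360-180)
E
```

```text
0 stud [449.8309 175.6799] [ 19  19 278] [ 0.5773 -0.1665  0.098 ]
  stripe [433.   166.48] 0.015854309150499787 158.0073200471419
1 stud [392.25 256.  ] [2 3 4] [ 0.5395 -0.2438  0.098 ]
  stripe [394.4185 245.1029] 0.009486661144656228 82.43898314229075
2 stud [310.0541 207.3063] [ 19  19 222] [ 0.4602 -0.2064  0.098 ]
  stripe [324.0886 208.0616] 0.01253783021167761 -0.9574811498616798
3 stud [364.6165 119.0631] [ 19  19 206] [ 0.4979 -0.1281  0.098 ]
  stripe [nan nan] nan nan
[ 0.5187 -0.1862] 19.294795337304333 [0.0618 0.0612 0.0619 0.0617]
0 [ 0.5773 -0.1657] [ 0.5773 -0.1665] tick dir -160.70520466269568
1 [ 0.5392 -0.2447] [ 0.5395 -0.2438] tick dir 109.29479533730432
2 [ 0.4602 -0.2067] [ 0.4602 -0.2064] tick dir 19.29479533730435
3 [ 0.4983 -0.1277] [ 0.4979 -0.1281] tick dir -70.70520466269568<stdin>:14: RuntimeWarning: invalid value encountered in scalar divide
```

```bash
python3 - <<'E'
from h import *
np.set_printoptions(precision=4,suppress=True)
c=cam('wrist');save(c,'w2.png',(275,80,475,280),4)
o=monitor.get_obs();print(o['eef_pos'],c['o'],c['f'],c['cx'],c['cy'])
g=cv2.imread('pics/w1.png').astype(int);print(abs(g-c['img'][:,:,::-1]).mean())
for uv in [(451,174),(392,256),(312,205),(367,117)]: print(ray(c,uv,.098))
for n in ['top','side']:
    d=cam(n); print(n,spotter.tip_of(n,'spool')[0],)
    for t in range(4): print([world(d,e['at']) for e in spotter.tip_of(n,f'nut{t}_top')[:1]])
    d0=d; save(d,n+'z.png',(365,225,465,325) if n=='top' else (315,140,425,220),6)
E
```

```text
[ 0.4679 -0.2134  0.2913] [ 0.4607 -0.1378  0.4341] 386.59162318326787 318.5052139598687 245.4671369395409
7.722135416666666
[ 0.5781 -0.1648  0.098 ]
[ 0.5394 -0.2436  0.098 ]
[ 0.4618 -0.204   0.098 ]
[ 0.4997 -0.1261  0.098 ]
top {'at': [0.1937, 0.073, 1.1023], 'confidence': 0.56}
[array([ 0.5841, -0.1575,  0.0954])]
[array([0.5366, 0.1526, 0.0083])]
[array([ 0.4644, -0.1952,  0.0975])]
[array([ 0.5059, -0.1169,  0.0961])]
side {'at': [0.1135, -0.0625, 1.0295], 'confidence': 0.82}
[array([ 0.5014, -0.1171,  0.0944])]
[array([ 0.5693, -0.1472,  0.0979])]
[array([ 0.4607, -0.2015,  0.0956])]
[array([ 0.5015, -0.119 ,  0.0959])]
```

View pics/w2.png

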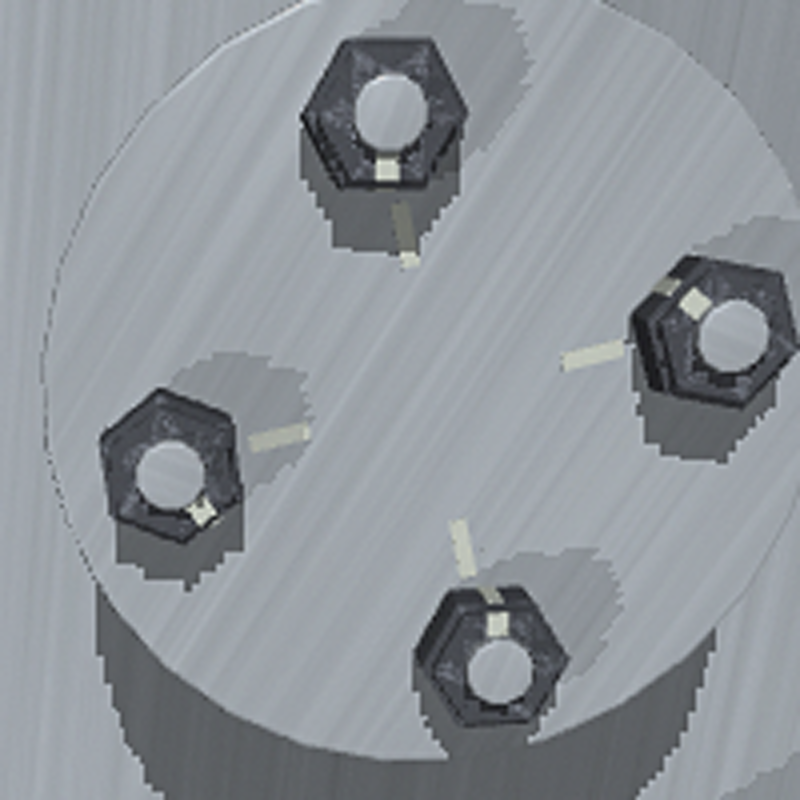

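```bash
cat > fit.py <<'E'
from h import *
np.set_printoptions(precision=4,suppress=True)
def fit(c,st,sp,zs=.098):
    A=np.array([ray(c,p,zs)[:2] for p in st]);C=A.mean(0);D=A-C
    z=(D[:,0]+1j*D[:,1])*np.exp(1j*np.pi/2*np.arange(4)); a=np.angle(z.mean())
    print('C',C,np.degrees(a),abs(z))
    for i in range(4):
        t=a-np.pi/2*i; s=ray(c,sp[i],.094)[:2]; d=s-A[i]; td=np.degrees(t)+180; sd=np.degrees(np.arctan2(d[1],d[0]))
        print(i,'fit',C+.062*np.array([np.cos(t),np.sin(t)]),'raw',A[i],'r',np.hypot(*d),'stripe deg',sd,'past tick',(td-sd+180)%360-180)
E
python3 - <<'E'
from fit import *
c=cam('wrist');o=monitor.get_obs();print(o['eef_pos'],c['o'],abs(cv2.imread('pics/w2.png').astype(int)-cv2.resize(c['img'][80:280,275:475,::-1],None,fx=4,fy=4,interpolation=cv2.INTER_CUBIC)).mean())
f=lambda l:[(x/4+275-.4,y/4+80-.4) for x,y in l]
fit(c,f([(734,335),(500,671),(170,475),(391,113)]),f([(695,302),(498,624),(203,513),(386,169)]))
E
```

```text
[ 0.4683 -0.2127  0.2913] [ 0.461  -0.1371  0.434 ] 4.158753645833333
C [ 0.5244 -0.1757] 20.0023467567509 [0.0621 0.0618 0.062  0.0616]
0 fit [ 0.5826 -0.1545] raw [ 0.5826 -0.1544] r 0.01013202468268629 stripe deg 145.37435193869348 past tick 54.62799481805743
1 fit [ 0.5456 -0.234 ] raw [ 0.5454 -0.2338] r 0.009991659949560373 stripe deg 97.56091510510363 past tick 12.441431651647264
2 fit [ 0.4661 -0.1969] raw [ 0.466  -0.1969] r 0.011829789901752428 stripe deg -45.60044083893204 past tick 65.60278759568291
3 fit [ 0.5031 -0.1175] raw [ 0.5033 -0.1178] r 0.010884677032121641 stripe deg -84.35673082621597 past tick 14.359077582966847
```

```bash
python3 -m pendant '[[[8,45,0,5,85],[12,52,0,6,85],[12,52,-10,6,85],[12,52,-20,6,85],[12,52,-20,6,85],[8,52,-20,6,85],[6,40,-10,4,85],[2,18,0,0,85]]]';python3 -m pendant '[[[0,0,0,0,85]]]'; python3 - <<'E'
from fit import *
o=monitor.get_obs();print(o['eef_pos'],o['q'],R.from_quat(np.roll(o['eef_rot'],-1)).as_matrix()[:,0])
c=cam('wrist');save(c,'w3.png');print(c['o'])
for t in ['wrench_bar','wrench_mouth','holder_in']:
    print(t,[(round(d['confidence'],2),world(c,d['at']),proj(c,world(c,d['at'])).round()) for d in spotter.tip_of('wrist',t)[:3]])
E
```

```text
time_s: 4.6
eef_pos: [0.5395, 0.1522, 0.2102]
eef_rot: [-0.001, 0.382, 0.924, -0.0]
wrist_force: [1.0, 0.5, 0.5]
opening: 0.995
time_s: 4.72
eef_pos: [0.5404, 0.1507, 0.2116]
eef_rot: [0.0, 0.383, 0.924, -0.0]
wrist_force: [0.9, -0.3, -0.2]
opening: 0.994
[0.5404 0.1507 0.2116] [ 0.0607  0.1679  1.6629 -0.0004  1.3104 -0.725 ] [-0.7073  0.7069 -0.0005]
[0.4878 0.2048 0.3543]
wrench_bar [(0.75, array([0.5404, 0.1552, 0.0718]), array([321., 227.]))]
wrench_mouth [(0.8, array([0.5452, 0.1517, 0.0038]), array([322., 215.]))]
holder_in []
```

View pics/w3.png

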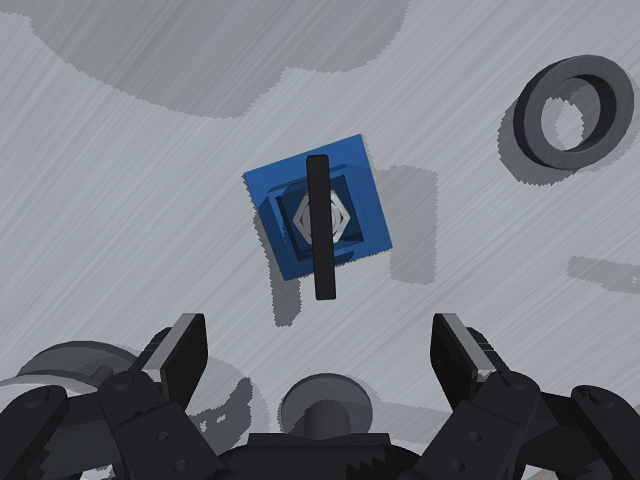

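```bash
python3 - <<'E'
from fit import *
c=cam('wrist')
a=ray(c,(317,155),.079);b=ray(c,(325.5,299),.067);print(a,b,(a+b)/2,np.linalg.norm(a-b),np.degrees(np.arctan2(*(a-b)[1::-1])))
b=ray(c,(325.5,298),.079);print(b,(a+b)/2,np.linalg.norm(a-b),np.degrees(np.arctan2(*(a-b)[1::-1])))
P=[ray(c,p,.005) for p in [(361,134),(392,248),(286,280),(244,173)]];print('plate ctr',np.mean(P,0),[np.linalg.norm(P[i]-P[i-1]) for i in range(4)],np.degrees(np.arctan2(*(P[0]-P[1])[1::-1])))
print(monitor.get_obs()['eef_pos'])
E
```

```text
[0.501 0.189 0.079] [0.587  0.1122 0.067 ] [0.544  0.1506 0.073 ] 0.11593208780417523 138.24238943311656
[0.5823 0.1166 0.079 ] [0.5416 0.1528 0.079 ] 0.10885369680899323 138.30815715753198
plate ctr [0.5426 0.1517 0.005 ] [np.float64(0.10885071150382856), np.float64(0.10893483669386708), np.float64(0.10643891020088775), np.float64(0.10877631601255434)] 152.39274465215343
[0.5406 0.1488 0.2118]
```

```bash
python3 -m pendant '[[[0,3,-40,3,85],[1,0,-55,0,85],[0,0,-45,0,85],[0,0,-22,0,85],[0,0,0,0,85],[0,0,0,0,85]]]'
```

```text
time_s: 5.72
eef_pos: [0.5424, 0.1527, 0.0507]
eef_rot: [0.001, 0.359, 0.933, 0.0]
wrist_force: [0.7, -0.1, 0.1]
opening: 0.995
```

```bash
python3 -m pendant '[[[0,0,-2,0,8],[0,0,0,0,8],[0,0,0,0,8],[0,0,0,0,8],[0,0,0,0,8],[0,0,0,0,8]]]'
```

```text
time_s: 6.48
eef_pos: [0.5415, 0.1533, 0.0477]
eef_rot: [0.0, 0.359, 0.934, 0.0]
wrist_force: [-1.0, -0.2, 3.7]
opening: 0.175
```

```bash
cat > t.py <<'E'
from h import *
import sys
o=monitor.get_obs(); x=R.from_quat(np.roll(o['eef_rot'],-1)).as_matrix()[:,0]
print('t %.2f p %s yaw %.2f F %s M %s op %.3f'%(o['time_s'],np.round(o['eef_pos'],4),np.degrees(np.arctan2(x[1],x[0])),np.round(o['wrist_force'],1),np.round(o['torque'],3),o['opening']))
if len(sys.argv)>1: sys.exit(o['torque'][2]>float(sys.argv[1]))
E
python3 -m pendant '[[[0,0,20,0,8],[0,0,50,0,8],[0,0,50,0,8],[-2,-10,15,-5,8],[-6,-45,0,-8,8],[-8,-50,0,-8,8],[-8,-50,0,-8,8],[-8,-50,0,-8,8]]]' >/dev/null; python3 t.py
python3 -m pendant '[[[-6,-48,0,-5,8],[0,-18,0,0,8],[0,0,0,0,8],[0,0,0,0,8]]]'>/dev/null;python3 t.py; python3 - <<'E'
from fit import *
c=cam('wrist');save(c,'w4.png')
for p in [(0.5031,-0.1175,.094),(0.5456,-0.234,.094)]: print(proj(c,p))
for t in ['wrench_bar','wrench_mouth','nut3_top','nut1_top','nut0_top','nut2_top']:
    print(t,[(round(d['confidence'],2),world(c,d['at']),proj(c,world(c,d['at'])).round()) for d in spotter.tip_of('wrist',t)[:3]])
E
```

```text
t 7.47 p [ 0.5081 -0.053   0.1813] yaw 100.73 F [ 0.   0.3 -3.5] M [ 0.037 -0.007  0.007] op 0.176
t 7.97 p [ 0.5031 -0.1166  0.1817] yaw 96.04 F [ 0.6  0.8 -2.4] M [-0.025 -0.043  0.027] op 0.179
[317.4557 254.9183]
[359.1975 413.7183]
wrench_bar [(0.94, array([ 0.5042, -0.1177,  0.2026]), array([319., 351.]))]
wrench_mouth []
nut3_top []
nut1_top [(0.64, array([ 0.5471, -0.2351,  0.0926]), array([361., 414.]))]
nut0_top [(0.59, array([ 0.5834, -0.1571,  0.0918]), array([430., 322.])), (0.24, array([ 0.5052, -0.1127,  0.2031]), array([324., 340.]))]
nut2_top [(0.67, array([ 0.4634, -0.1975,  0.0937]), array([248., 359.])), (0.39, array([ 0.5028, -0.119 ,  0.1387]), array([316., 285.]))]
```

View pics/w4.png

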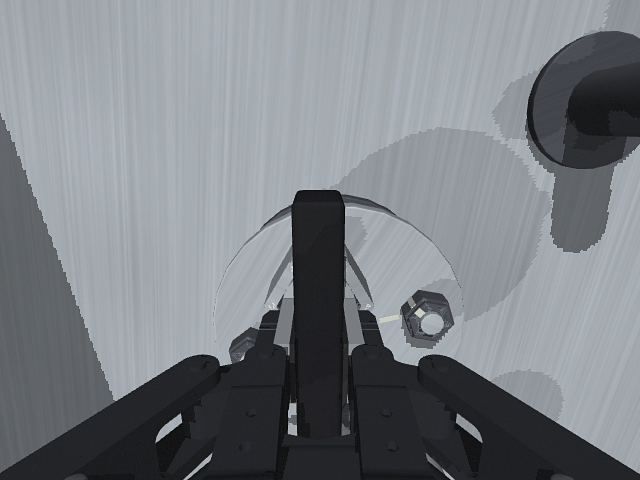

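```bash
python3 -m pendant '[[[0,-1,-25,0,8],[0,0,-12,0,8],[0,0,-5,0,8],[0,0,0,0,8]]]'>/dev/null;python3 t.py;python3 -m pendant '[[[0,0,-4,0,8],[0,0,-4,0,8],[0,0,-3,0,8],[0,0,0,0,8]]]'>/dev/null;python3 t.py
```

```text
t 8.82 p [ 0.5033 -0.1188  0.1403] yaw 95.98 F [ 0.3 -0.3 -2.9] M [-0.03   0.016 -0.014] op 0.178
t 9.32 p [ 0.5031 -0.1187  0.129 ] yaw 95.97 F [-0.8  0.5 -3.1] M [-0.013  0.021  0.048] op 0.176
```

```bash
python3 -m pendant '[[[0,1,-4,0,8],[0,0,-2,0,8],[0,0,0,0,8]]]'>/dev/null;python3 t.py;python3 -m pendant '[[[0,0,0,-3,8],[0,0,0,-3,8],[0,0,0,0,8]]]'>/dev/null;python3 t.py;python3 -m pendant '[[[0,0,0,-3,8],[0,0,0,0,8]]]'>/dev/null;python3 t.py;python3 -m pendant '[[[0,0,0,-3,8],[0,0,0,0,8]]]'>/dev/null;python3 t.py
```

```text
t 9.70 p [ 0.5031 -0.1178  0.123 ] yaw 95.97 F [-0.5 -1.  -3.6] M [-0.001 -0.022  0.006] op 0.176
t 10.07 p [ 0.5031 -0.1183  0.1233] yaw 90.01 F [-1.7 -3.2 -2.9] M [-0.579  0.333 -0.034] op 0.180
t 10.32 p [ 0.5031 -0.1185  0.1233] yaw 87.05 F [-2.6 -5.3 -3.6] M [-0.986  0.534  0.047] op 0.176
t 10.57 p [ 0.5031 -0.1185  0.1233] yaw 84.06 F [-2.2 -4.9 -3.4] M [-1.065  0.494  0.065] op 0.178
```

```bash
python3 -m pendant '[[[-0.5,-1,0,0,8],[0,0,0,0,8]]]'>/dev/null;python3 t.py;python3 -m pendant '[[[0,0,0,-5,8],[0,0,0,-5,8],[0,0,0,0,8]]]'>/dev/null;python3 t.py;python3 -m pendant '[[[0,0,0,-5,8],[0,0,0,-5,8]]]'>/dev/null;python3 t.py
```

```text
t 10.82 p [ 0.5029 -0.1188  0.1234] yaw 84.01 F [-1.1 -2.5 -3.5] M [-0.489  0.2    0.005] op 0.179
t 11.20 p [ 0.5029 -0.1189  0.1234] yaw 74.04 F [ 0.  -2.6 -4.1] M [-0.649  0.198 -0.007] op 0.177
t 11.45 p [ 0.503  -0.1189  0.1234] yaw 63.96 F [-0.2 -2.9 -3.8] M [-0.772  0.064  0.081] op 0.179
```

```bash
python3 -m pendant '[[[0,-0.5,0,-6,8],[0,0,0,-6,8]]]'>/dev/null;python3 t.py;python3 -m pendant '[[[0,0,0,-6,8],[0,0,0,-5,8]]]'>/dev/null;python3 t.py;python3 -m pendant '[[[0,0,0,0,8]]]'>/dev/null;python3 t.py;
```

```text
t 11.70 p [ 0.503  -0.1191  0.1234] yaw 51.93 F [-0.1 -2.2 -2.7] M [-0.479 -0.029  0.051] op 0.178
t 11.95 p [ 0.5031 -0.1192  0.1234] yaw 40.95 F [ 0.1 -3.  -3.4] M [-0.495 -0.05   0.12 ] op 0.180
t 12.07 p [ 0.503  -0.1192  0.1234] yaw 41.12 F [-0.1 -1.6 -4.1] M [-0.486 -0.074  0.009] op 0.176
```

```bash
python3 -m pendant '[[[0,0,0,5,8],[0,0,10,0,8],[0,0,28,0,8],[14,-35,0,-4,8],[20,-45,0,-4,8],[8,-36,0,0,8],[0,0,0,0,8],[0,0,0,0,8]]]'>/dev/null;python3 t.py; python3 - <<'E'
from fit import *
c=cam('wrist');save(c,'w5.png')
for t in ['nut3_top','nut3_stripe','nut0_top','nut2_top','wrench_bar']:
    print(t,[(round(d['confidence'],2),world(c,d['at']),proj(c,world(c,d['at'])).round()) for d in spotter.tip_of('wrist',t)[:3]])
E
```

```text
t 13.07 p [ 0.5445 -0.2345  0.1613] yaw 37.96 F [-0.2 -0.5 -2.6] M [ 0.04   0.009 -0.04 ] op 0.176
nut3_top [(0.94, array([ 0.5021, -0.118 ,  0.0961]), array([103., 199.]))]
nut3_stripe [(0.87, array([ 0.4985, -0.1296,  0.095 ]), array([119., 217.])), (0.37, array([ 0.571 , -0.1445,  0.0949]), array([214., 126.]))]
nut0_top [(0.6, array([ 0.5844, -0.1579,  0.0933]), array([251., 122.]))]
nut2_top [(0.95, array([ 0.4658, -0.197 ,  0.0933]), array([191., 324.]))]
wrench_bar [(0.76, array([ 0.5432, -0.2337,  0.1828]), array([315., 350.]))]
```

View pics/w5.png

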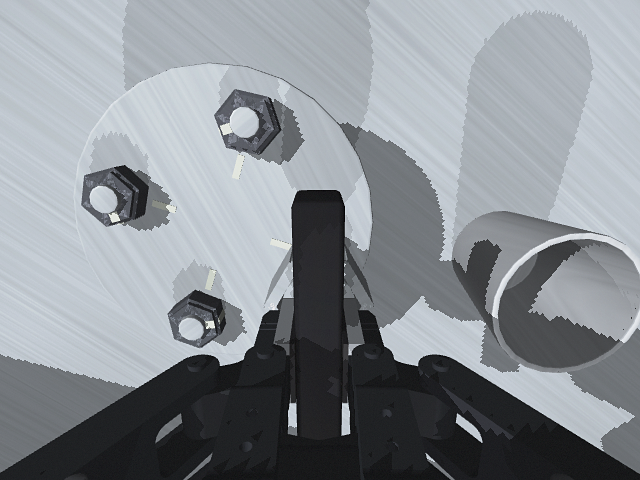

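```bash
python3 - <<'E'
from fit import *
c=cam('wrist');print(monitor.get_obs()['eef_pos'])
for n,a,b in [(3,(103,198),(113.5,218)),(0,(244,122),(225,129.5)),(2,(192,328.5),(210,324.5))]:
    A=ray(c,a,.098);d=ray(c,b,.094)-A;print(n,A,np.hypot(*d[:2]),np.degrees(np.arctan2(d[1],d[0])))
E
```

```text
[ 0.5448 -0.2347  0.1615]
3 [ 0.504  -0.1185  0.098 ] 0.012071694327984526 -133.5721899002159
0 [ 0.5828 -0.156   0.098 ] 0.011455361342399457 146.79452048669202
2 [ 0.467  -0.1988  0.098 ] 0.009737710250700322 -49.064591118739386
```

```bash
python3 -m pendant '[[[0.5,-0.5,-15,0,8],[0,0,-10,0,8],[0,0,-5,0,8],[0,0,-4,0,8],[0,0,0,0,8]]]'>/dev/null;python3 t.py;python3 -m pendant '[[[0,0,-4,0,8],[0,0,0,-4,8],[0,0,0,-4,8],[0,0,0,0,8]]]'>/dev/null;python3 t.py;python3 -m pendant '[[[0,0,0,-3,8],[0,0,0,0,8]]]'>/dev/null;python3 t.py
```

```text
t 14.05 p [ 0.5451 -0.2357  0.1269] yaw 37.97 F [ 0.  -0.4 -3.9] M [-0.049 -0.023 -0.005] op 0.178
t 14.55 p [ 0.5453 -0.2359  0.1234] yaw 30.01 F [-0.3 -0.1 -3. ] M [-0.099 -0.015  0.026] op 0.174
t 14.80 p [ 0.5454 -0.2361  0.1234] yaw 27.07 F [-0.2 -1.  -2.6] M [-0.223 -0.019 -0.028] op 0.179
```

```bash
python3 -m pendant '[[[0,0,0,-5,8],[0,0,0,-5,8]]]'>/dev/null;python3 t.py;python3 -m pendant '[[[0,0,0,-6,8],[0,0,0,-6,8]]]'>/dev/null;python3 t.py;python3 -m pendant '[[[0,0,0,-6,8],[0,0,0,-6,8]]]'>/dev/null;python3 t.py;python3 -m pendant '[[[0,0,0,-5,8],[0,0,0,-5,8],[0,0,0,0,8]]]'>/dev/null;python3 t.py
```

```text
t 15.05 p [ 0.5454 -0.2361  0.1235] yaw 16.94 F [-0.9 -1.2 -4.4] M [-0.277 -0.073  0.103] op 0.174
t 15.30 p [ 0.5454 -0.2362  0.1234] yaw 4.91 F [-0.  -2.1 -3. ] M [-0.317  0.029  0.03 ] op 0.176
t 15.55 p [ 0.5454 -0.2363  0.1234] yaw -7.09 F [-0.9 -2.8 -3.3] M [-0.416 -0.01   0.104] op 0.175
t 15.93 p [ 0.5453 -0.2364  0.1235] yaw -16.90 F [ 1.2 -2.5 -3.3] M [-0.545  0.086 -0.008] op 0.178
```

```bash
python3 -m pendant '[[[0,0,0,5,8],[0,0,10,0,8],[0,0,28,6,8],[10,22,0,10,8],[18,36,0,10,8],[9,22,0,10,8],[0,0,0,2,8],[0,0,0,0,8]]]'>/dev/null;python3 t.py; python3 - <<'E'
from fit import *
c=cam('wrist');save(c,'w6.png');print(proj(c,(.5454,-.236,.098)),proj(c,(.466,-.198,.098)))
for t in ['nut1_top','nut1_stripe','nut2_top','nut2_stripe','nut3_top','nut3_stripe']:
    print(t,[(round(d['confidence'],2),world(c,d['at']),proj(c,world(c,d['at'])).round()) for d in spotter.tip_of('wrist',t)[:2]])
E
```

```text
t 16.93 p [ 0.5822 -0.1559  0.1617] yaw 25.90 F [-0.5 -0.5 -3.8] M [-0.01   0.028 -0.012] op 0.179
[409.8101 369.6946] [299.9463 440.9377]
nut1_top [(0.92, array([ 0.5464, -0.2377,  0.0921]), array([411., 364.])), (0.65, array([ 0.5032, -0.1154,  0.096 ]), array([204., 347.]))]
nut1_stripe [(0.73, array([ 0.554 , -0.2246,  0.0921]), array([399., 346.])), (0.56, array([ 0.5035, -0.1175,  0.0976]), array([207., 349.]))]
nut2_top [(0.63, array([ 0.4674, -0.1981,  0.0925]), array([301., 433.]))]
nut2_stripe []
nut3_top []
nut3_stripe [(0.84, array([ 0.4985, -0.1267,  0.0954]), array([219., 359.]))]
```

View pics/w6.png

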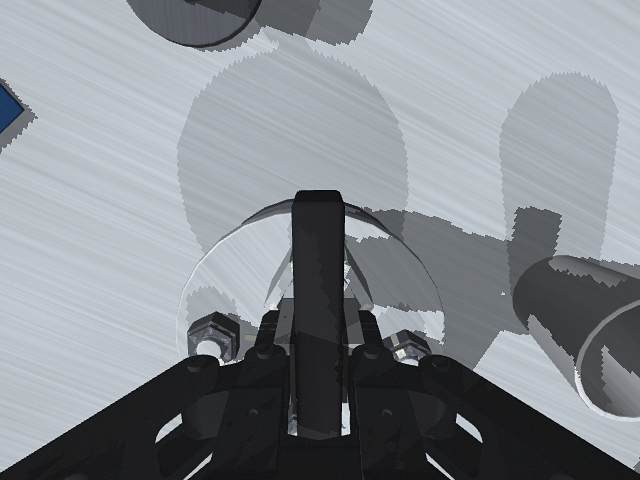

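```bash
python3 - <<'E'
from fit import *
c=cam('wrist')
d=ray(c,(401,353.5),.094)-[.5454,-.2362,0];print(d,np.degrees(np.arctan2(d[1],d[0])))
E
python3 -m pendant '[[[0.5,-0.5,-15,0,8],[0,0,-10,0,8],[0,0,-5,0,8],[0,0,-4,0,8],[0,0,-2,0,8],[0,0,0,0,8]]]'>/dev/null;python3 t.py;python3 -m pendant '[[[0,0,-2,0,8],[0,0,0,-4,8],[0,0,0,-4,8],[0,0,0,0,8]]]'>/dev/null;python3 t.py;python3 -m pendant '[[[0,0,0,-4,8],[0,0,0,0,8]]]'>/dev/null;python3 t.py
```

```text
[0.0058 0.0086 0.094 ] 55.90862060792954
t 18.07 p [ 0.5828 -0.1563  0.1253] yaw 25.98 F [ 0.6 -0.3 -3.1] M [-0.018 -0.009 -0.006] op 0.177
t 18.57 p [ 0.5828 -0.1564  0.1234] yaw 18.01 F [-0.1  0.1 -2.7] M [-0.149  0.018  0.046] op 0.183
t 18.82 p [ 0.5827 -0.1567  0.1234] yaw 14.07 F [-1.4 -2.1 -2.5] M [-0.383  0.147  0.005] op 0.176
```

```bash
cat > g.py <<'E'
from h import *
import sys
M=[monitor.get_obs()['torque'][2]]
for i in range(2): imaging.camera('side'); M.append(monitor.get_obs()['torque'][2])
o=monitor.get_obs(); x=R.from_quat(np.roll(o['eef_rot'],-1)).as_matrix()[:,0]
print('t %.2f p %s yaw %.2f F %s Mz %.3f %s'%(o['time_s'],np.round(o['eef_pos'],4),np.degrees(np.arctan2(x[1],x[0])),np.round(o['wrist_force'],1),np.mean(M),np.round(M,2)))
sys.exit(np.mean(M)>float(sys.argv[1]))
E
python3 -m pendant '[[[0,0,0,-6,8],[0,0,0,-6,8],[0,0,0,-6,8],[0,0,0,-6,8]]]'>/dev/null;python3 t.py .16 && python3 -m pendant '[[[0,0,0,-3,8],[0,0,0,-3,8]]]'>/dev/null; python3 g.py .15 && python3 -m pendant '[[[0,0,0,-3,8]]]'>/dev/null && python3 g.py .15 && python3 -m pendant '[[[0,0,0,-3,8]]]'>/dev/null && python3 g.py .15 && python3 -m pendant '[[[0,0,0,-3,8]]]'>/dev/null && python3 g.py .15
```

```text
t 19.32 p [ 0.5827 -0.1569  0.1234] yaw -10.07 F [-0.3 -3.3 -3.6] M [-0.547  0.197  0.055] op 0.178
t 19.43 p [ 0.5827 -0.1569  0.1234] yaw -9.95 F [-0.5 -3.2 -2.8] Mz 0.057 [0.05 0.08 0.04]False
False
```

```bash
sed -i 's/sys.exit(\(.*\))$/sys.exit(int(\1))/' t.py g.py; tail -1 g.py
python3 -m pendant '[[[0,0,0,-3,8],[0,0,0,-3,8]]]'>/dev/null; python3 g.py .15 && python3 -m pendant '[[[0,0,0,-3,8]]]'>/dev/null && python3 g.py .15 && python3 -m pendant '[[[0,0,0,-3,8]]]'>/dev/null && python3 g.py .15 && python3 -m pendant '[[[0,0,0,-3,8]]]'>/dev/null && python3 g.py .15 && python3 -m pendant '[[[0,0,0,-3,8]]]'>/dev/null && python3 g.py .15
```

```text
sys.exit(int(np.mean(M)>float(sys.argv[1])))
t 19.77 p [ 0.5827 -0.1569  0.1234] yaw -15.86 F [-0.9 -4.3 -3.2] Mz 0.032 [ 0.06  0.04 -0.01]
t 20.00 p [ 0.5827 -0.1569  0.1234] yaw -18.87 F [-1.1 -4.3 -3.2] Mz 0.050 [0.08 0.02 0.05]
t 20.23 p [ 0.5827 -0.1569  0.1234] yaw -21.89 F [-2.3 -6.  -2.3] Mz 0.079 [0.1  0.07 0.07]
t 20.45 p [ 0.5827 -0.1569  0.1234] yaw -24.89 F [-1.  -5.8 -3. ] Mz 0.076 [0.1  0.11 0.02]
t 20.68 p [ 0.5827 -0.157   0.1234] yaw -27.89 F [-1.7 -4.3 -2. ] Mz 0.069 [0.08 0.08 0.05]
```

```bash

python3 -m pendant '[[[0,-0.7,0,-2,8]]]'>/dev/null; python3 g.py .15 && python3 -m pendant '[[[0,0,0,-2,8]]]'>/dev/null && python3 g.py .15 && python3 -m pendant '[[[0,0,0,-2,8]]]'>/dev/null && python3 g.py .15 && python3 -m pendant '[[[0,0,0,-2,8]]]'>/dev/null && python3 g.py .15 && python3 -m pendant '[[[0,0,0,-2,8]]]'>/dev/null && python3 g.py .15
```

```text
t 20.90 p [ 0.5827 -0.1571  0.1234] yaw -29.99 F [-1.8 -4.  -2.4] Mz 0.084 [0.1  0.07 0.09]
t 21.12 p [ 0.5827 -0.1571  0.1234] yaw -32.07 F [-3.2 -3.7 -1.9] Mz 0.086 [0.08 0.12 0.06]
t 21.35 p [ 0.5827 -0.1571  0.1233] yaw -34.09 F [-2.3 -4.7 -1.2] Mz 0.124 [0.23 0.14 0.  ]
t 21.57 p [ 0.5827 -0.1571  0.1233] yaw -36.09 F [-3.6 -5.2 -2.1] Mz 0.127 [0.19 0.14 0.05]
t 21.80 p [ 0.5827 -0.1571  0.1233] yaw -38.05 F [-3.1 -4.3 -1.8] Mz 0.376 [0.44 0.37 0.32]
```

```bash
python3 -m pendant '[[[0,0,0,6,8],[0,0.5,10,3,8],[0,0,28,2,8],[-30,-10,0,10,8],[-40,-14,0,10,8],[-34,-14,0,10,8],[-12,-3.5,0,10,8],[0,0,0,0,8]]]'>/dev/null;python3 t.py; python3 -m pendant '[[[0,0,0,0,8]]]'>/dev/null;python3 t.py; python3 - <<'E'
from fit import *
c=cam('wrist');save(c,'w7.png');print(proj(c,(.466,-.198,.098)))
for t in ['nut2_top','nut0_top','nut0_stripe','nut1_top','nut1_stripe','nut3_top','nut3_stripe']:
    print(t,[(round(d['confidence'],2),world(c,d['at']),proj(c,world(c,d['at'])).round()) for d in spotter.tip_of('wrist',t)[:2]])
E
```

```text
t 22.80 p [ 0.4666 -0.1974  0.1613] yaw 12.80 F [ 0.2  1.  -3.9] M [-0.014 -0.013 -0.029] op 0.177
t 22.93 p [ 0.4676 -0.1975  0.1614] yaw 12.78 F [-0.5 -0.2 -4. ] M [-0.016  0.012 -0.008] op 0.173
[320.3567 269.2268]
nut2_top []
nut0_top [(0.61, array([ 0.5843, -0.1557,  0.0933]), array([290.,  25.]))]
nut0_stripe [(0.73, array([ 0.5784, -0.1441,  0.0944]), array([264.,  32.]))]
nut1_top [(0.83, array([ 0.5464, -0.2372,  0.0939]), array([427., 142.]))]
nut1_stripe [(0.77, array([ 0.5527, -0.2247,  0.0919]), array([407., 124.]))]
nut3_top [(0.76, array([ 0.504 , -0.1155,  0.0981]), array([184., 171.]))]
nut3_stripe [(0.61, array([ 0.4969, -0.1263,  0.0956]), array([204., 188.])), (0.57, array([ 0.4701, -0.1978,  0.1821]), array([323., 341.]))]
```

View pics/w7.png

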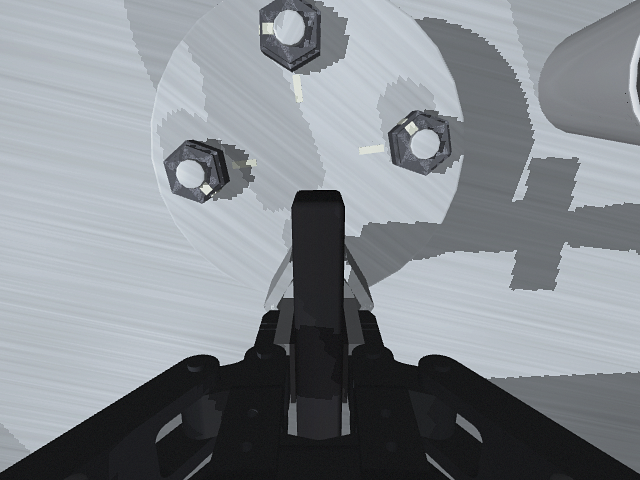

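```bash
python3 - <<'E'
from fit import *
c=cam('wrist')
for n,a,b in [(3,(190,173),(207,189)),(0,(289,27),(267,29)),(1,(425,144),(410.5,127.5))]:
    A=ray(c,a,.098);d=ray(c,b,.094)-A;print(n,A,np.hypot(*d[:2]),np.degrees(np.arctan2(d[1],d[0])))
E
python3 -m pendant '[[[-0.5,-1,-15,0,8],[0,0,-10,0,8],[0,0,-5,0,8],[0,0,-4,0,8],[0,0,-2,0,8],[0,0,0,0,8]]]'>/dev/null;python3 t.py;python3 -m pendant '[[[0,0,-2,0,8],[0,0,0,-4,8],[0,0,0,-4,8],[0,0,0,0,8]]]'>/dev/null;python3 t.py;python3 -m pendant '[[[0,0,0,-4,8],[0,0,0,0,8]]]'>/dev/null;python3 t.py
```

```text
3 [ 0.5026 -0.1192  0.098 ] 0.011506106934420182 -128.98648691807784
0 [ 0.5815 -0.1561  0.098 ] 0.010958989565522841 102.92589095249228
1 [ 0.5446 -0.2353  0.098 ] 0.010814137294079363 54.29947549225384
t 24.12 p [ 0.4663 -0.199   0.1253] yaw 12.98 F [-0.1 -0.2 -3.1] M [ 0.002 -0.006 -0.013] op 0.175
t 24.62 p [ 0.4662 -0.1991  0.1234] yaw 5.01 F [-1.2 -0.5 -3.4] M [-0.047  0.147  0.027] op 0.173
t 24.88 p [ 0.4661 -0.1991  0.1233] yaw 1.08 F [-0.3 -1.1 -2.5] M [-0.154  0.23   0.027] op 0.177
```

```bash

python3 -m pendant '[[[0,0,0,-6,8],[0,0,0,-7,8],[0,0,0,-7,8],[0,0,0,-6,8]]]'>/dev/null; python3 g.py .13 && python3 -m pendant '[[[0,0,0,-3,8]]]'>/dev/null && python3 g.py .13 && python3 -m pendant '[[[0,0,0,-2,8]]]'>/dev/null && python3 g.py .13 && python3 -m pendant '[[[0,0,0,-2,8]]]'>/dev/null && python3 g.py .13 && python3 -m pendant '[[[0,0,0,-2,8]]]'>/dev/null && python3 g.py .13 && python3 -m pendant '[[[0,0,0,-2,8]]]'>/dev/null && python3 g.py .13 && python3 -m pendant '[[[0,0,0,-2,8]]]'>/dev/null && python3 g.py .13
```

```text
t 25.48 p [ 0.4661 -0.1993  0.1233] yaw -24.95 F [-1.3 -1.9 -2.7] Mz 0.044 [0.07 0.04 0.03]
t 25.70 p [ 0.4661 -0.1993  0.1233] yaw -27.85 F [-2.  -2.4 -1.8] Mz 0.063 [0.11 0.03 0.05]
t 25.93 p [ 0.4661 -0.1993  0.1233] yaw -30.00 F [-2.5 -3.8 -2. ] Mz 0.075 [0.11 0.04 0.08]
t 26.15 p [ 0.4662 -0.1993  0.1233] yaw -32.07 F [-2.8 -4.  -3.2] Mz 0.096 [0.14 0.11 0.04]
t 26.38 p [ 0.4661 -0.1993  0.1233] yaw -34.04 F [-3.7 -3.7 -2.6] Mz 0.124 [0.18 0.08 0.11]
t 26.60 p [ 0.4661 -0.1993  0.1233] yaw -36.04 F [-3.2 -3.9 -3.3] Mz 0.149 [0.23 0.12 0.1 ]
```

```bash

python3 -m pendant '[[[0,0,0,-1,8]]]'>/dev/null; python3 g.py .22 && python3 -m pendant '[[[0,0,0,-1,8]]]'>/dev/null && python3 g.py .22 && python3 -m pendant '[[[0,0,0,-1,8]]]'>/dev/null && python3 g.py .22 && python3 -m pendant '[[[0,0,0,-1,8]]]'>/dev/null && python3 g.py .22
```

```text
t 26.82 p [ 0.4661 -0.1993  0.1233] yaw -37.00 F [-3.1 -5.  -2. ] Mz 0.279 [0.25 0.3  0.28]
```

```bash

python3 -m pendant '[[[0,0,0,-0.4,8]]]'>/dev/null; python3 g.py .22
```

```text
t 27.05 p [ 0.4661 -0.1993  0.1233] yaw -37.37 F [-2.7 -4.6 -2.1] Mz 0.368 [0.35 0.37 0.38]
```

```bash
python3 -m pendant '[[[0,0,0,6,8],[0,0,10,3,8],[0,0,28,3,8],[10,22,0,7,8],[17,36,0,7,8],[10,22,0,0,8],[0,0,0,0,8],[0,0,0,0,8]]]'>/dev/null;python3 t.py
```

```text
t 28.05 p [ 0.5033 -0.1189  0.1612] yaw -11.40 F [-0.1 -0.9 -3.3] M [-0.015 -0.007  0.011] op 0.177
```

```bash
python3 -m pendant '[[[0,-0.5,-15,0,8],[0,0,-10,0,8],[0,0,-5,0,8],[0,0,-4,0,8],[0,0,-2,0,8],[0,0,0,0,8]]]'>/dev/null;python3 t.py;python3 -m pendant '[[[0,0,-2,0,8],[0,0,0,-4,8],[0,0,0,-4,8],[0,0,0,0,8]]]'>/dev/null;python3 t.py;python3 -m pendant '[[[0,0,0,-4,8],[0,0,0,0,8]]]'>/dev/null;python3 t.py 0.15 && python3 -m pendant '[[[0,0,0,-7,8],[0,0,0,-7,8],[0,0,0,-7,8],[0,0,0,-6,8]]]'>/dev/null; python3 g.py .13
```

```text
t 28.80 p [ 0.5033 -0.1195  0.1253] yaw -11.43 F [ 1.1 -0.  -3.6] M [-0.     0.043  0.006] op 0.175
t 29.30 p [ 0.5033 -0.1199  0.1234] yaw -19.38 F [-0.4 -2.2 -3.2] M [-0.381  0.23  -0.075] op 0.180
t 29.55 p [ 0.5032 -0.1199  0.1234] yaw -23.32 F [-0.7 -2.6 -3. ] M [-0.542  0.298  0.064] op 0.181
t 30.15 p [ 0.5031 -0.12    0.1234] yaw -50.35 F [-2.2 -3.9 -2.3] Mz 0.046 [ 0.09  0.07 -0.02]
```

```bash

python3 -m pendant '[[[0,0,0,-3,8]]]'>/dev/null; python3 g.py .13 && python3 -m pendant '[[[0,0,0,-3,8]]]'>/dev/null && python3 g.py .13 && python3 -m pendant '[[[0,0,0,-2,8]]]'>/dev/null && python3 g.py .13 && python3 -m pendant '[[[0,0,0,-2,8]]]'>/dev/null && python3 g.py .13 && python3 -m pendant '[[[0,0,0,-2,8]]]'>/dev/null && python3 g.py .13 && python3 -m pendant '[[[0,0,0,-2,8]]]'>/dev/null && python3 g.py .13 && python3 -m pendant '[[[0,0,0,-2,8]]]'>/dev/null && python3 g.py .13
```

```text
t 30.38 p [ 0.5031 -0.1199  0.1234] yaw -53.25 F [-1.2 -4.5 -2.6] Mz 0.083 [0.08 0.12 0.05]
t 30.60 p [ 0.5031 -0.1199  0.1234] yaw -56.27 F [-2.2 -4.  -2. ] Mz 0.063 [0.06 0.06 0.07]
t 30.82 p [ 0.5031 -0.1199  0.1234] yaw -58.25 F [-2.7 -5.1 -1.1] Mz 0.091 [0.11 0.08 0.08]
t 31.05 p [ 0.5031 -0.12    0.1234] yaw -60.26 F [-3.5 -4.3 -1.5] Mz 0.056 [0.03 0.07 0.07]
t 31.27 p [ 0.5031 -0.12    0.1234] yaw -62.25 F [-2.8 -4.8 -2.3] Mz 0.090 [0.14 0.09 0.03]
t 31.50 p [ 0.503  -0.12    0.1234] yaw -64.24 F [-2.7 -4.1 -0.9] Mz 0.108 [0.14 0.1  0.08]
t 31.73 p [ 0.503  -0.12    0.1233] yaw -66.24 F [-2.9 -4.3 -1.4] Mz 0.186 [0.2  0.21 0.15]
```

```bash

python3 -m pendant '[[[0,0,0,-1,8]]]'>/dev/null; python3 g.py .22 && python3 -m pendant '[[[0,0,0,-1,8]]]'>/dev/null && python3 g.py .22 && python3 -m pendant '[[[0,0,0,-0.7,8]]]'>/dev/null && python3 g.py .22 && python3 -m pendant '[[[0,0,0,-0.7,8]]]'>/dev/null && python3 g.py .22
```

```text
t 31.95 p [ 0.503  -0.12    0.1233] yaw -67.20 F [-2.4 -5.4 -2.2] Mz 0.321 [0.34 0.34 0.28]
```

```bash
python3 -m pendant '[[[0,0,0,6,8],[0,0,10,6,8],[0,0,28,8,8],[10,-28,0,10,8],[16,-44,0,10,8],[12,-33,0,10,8],[4,-11,0,10,8],[0,0,0,2,8]]]'>/dev/null;python3 -m pendant '[[[0,0,0,0,8]]]'>/dev/null;python3 t.py
```

```text
t 33.08 p [ 0.5451 -0.2344  0.1609] yaw -5.47 F [-0.2  0.6 -2.9] M [0.04  0.052 0.056] op 0.177
```

```bash
python3 -m pendant '[[[0,-1.2,-15,0,8],[0,0,-10,0,8],[0,0,-5,0,8],[0,0,-4,0,8],[0,0,-2,0,8],[0,0,0,0,8]]]'>/dev/null;python3 t.py;python3 -m pendant '[[[0,0,-1.5,0,8],[0,0,0,-4,8],[0,0,0,-4,8],[0,0,0,0,8]]]'>/dev/null;python3 t.py;python3 -m pendant '[[[0,0,0,-4,8],[0,0,0,0,8]]]'>/dev/null;python3 t.py 0.15 && python3 -m pendant '[[[0,0,0,-7,8],[0,0,0,-7,8],[0,0,0,-7,8],[0,0,0,-6,8]]]'>/dev/null; python3 g.py .13
```

```text
t 33.83 p [ 0.5453 -0.2367  0.1253] yaw -5.43 F [-1.1  0.8 -2.8] M [ 0.015 -0.022 -0.016] op 0.178
t 34.33 p [ 0.5454 -0.2368  0.124 ] yaw -13.39 F [-0.4  0.2 -2.8] M [ 0.004 -0.029 -0.033] op 0.174
t 34.58 p [ 0.5454 -0.2367  0.1239] yaw -17.32 F [ 1.2  0.2 -3.6] M [ 0.058 -0.028 -0.03 ] op 0.180
t 35.17 p [ 0.5452 -0.2369  0.1239] yaw -44.35 F [-0.2 -0.6 -3.6] Mz 0.069 [0.14 0.06 0.01]
```

```bash

python3 -m pendant '[[[0,0,0,-3,8]]]'>/dev/null; python3 g.py .13 && python3 -m pendant '[[[0,0,0,-3,8]]]'>/dev/null && python3 g.py .13 && python3 -m pendant '[[[0,0,0,-2,8]]]'>/dev/null && python3 g.py .13 && python3 -m pendant '[[[0,0,0,-2,8]]]'>/dev/null && python3 g.py .13 && python3 -m pendant '[[[0,0,0,-2,8]]]'>/dev/null && python3 g.py .13 && python3 -m pendant '[[[0,0,0,-2,8]]]'>/dev/null && python3 g.py .13 && python3 -m pendant '[[[0,0,0,-2,8]]]'>/dev/null && python3 g.py .13 && python3 -m pendant '[[[0,0,0,-2,8]]]'>/dev/null && python3 g.py .13
```

```text
t 35.40 p [ 0.5452 -0.2369  0.1239] yaw -47.26 F [-0.5 -0.7 -3.6] Mz 0.045 [0.09 0.04 0.01]
t 35.62 p [ 0.5452 -0.2369  0.1239] yaw -50.27 F [-0.2 -0.9 -3. ] Mz 0.025 [ 0.04  0.06 -0.02]
t 35.85 p [ 0.5452 -0.2369  0.1238] yaw -52.41 F [-1.3 -1.5 -3.7] Mz 0.063 [0.09 0.08 0.01]
t 36.08 p [ 0.5452 -0.2369  0.1238] yaw -54.48 F [-0.9 -1.4 -1.8] Mz 0.076 [0.1  0.09 0.04]
t 36.30 p [ 0.5452 -0.2368  0.1238] yaw -56.49 F [-1.6 -1.3 -2. ] Mz 0.062 [0.07 0.06 0.06]
t 36.52 p [ 0.5452 -0.2368  0.1238] yaw -58.50 F [-2.3 -3.  -2.3] Mz 0.047 [0.05 0.04 0.05]
t 36.75 p [ 0.5452 -0.2368  0.1238] yaw -60.50 F [-2.6 -2.5 -1.8] Mz 0.050 [0.1  0.03 0.02]
t 36.98 p [ 0.5452 -0.2368  0.1238] yaw -62.49 F [-2.8 -3.2 -1.2] Mz 0.063 [ 0.12  0.1  -0.02]
```

```bash

python3 -m pendant '[[[0,0,0,-2,8]]]'>/dev/null; python3 g.py .13 && python3 -m pendant '[[[0,0,0,-2,8]]]'>/dev/null && python3 g.py .13 && python3 -m pendant '[[[0,0,0,-2,8]]]'>/dev/null && python3 g.py .13 && python3 -m pendant '[[[0,0,0,-2,8]]]'>/dev/null && python3 g.py .13 && python3 -m pendant '[[[0,0,0,-2,8]]]'>/dev/null && python3 g.py .13 && python3 -m pendant '[[[0,0,0,-2,8]]]'>/dev/null && python3 g.py .13
```

```text
t 37.20 p [ 0.5452 -0.2368  0.1238] yaw -64.50 F [-1.8 -3.2 -1.3] Mz 0.138 [0.22 0.13 0.07]
```

```bash

python3 -m pendant '[[[0,0,0,-1.5,8]]]'>/dev/null; python3 g.py .2 && python3 -m pendant '[[[0,0,0,-1,8]]]'>/dev/null && python3 g.py .2 && python3 -m pendant '[[[0,0,0,-1,8]]]'>/dev/null && python3 g.py .2 && python3 -m pendant '[[[0,0,0,-0.7,8]]]'>/dev/null && python3 g.py .22
```

```text
t 37.42 p [ 0.5452 -0.2368  0.1238] yaw -65.98 F [-3.5 -4.4 -1.4] Mz 0.135 [0.18 0.1  0.12]
t 37.65 p [ 0.5452 -0.2367  0.1238] yaw -66.95 F [-3.4 -3.4 -1.5] Mz 0.306 [0.4  0.27 0.25]
```

```bash

python3 -m pendant '[[[0,0,0,-0.3,8]]]'>/dev/null; python3 g.py .2
```

```text
t 37.88 p [ 0.5452 -0.2367  0.1238] yaw -67.23 F [-3.3 -3.1 -2.2] Mz 0.316 [0.3  0.36 0.3 ]
```

```bash
python3 -m pendant '[[[0,0,0,6,8],[0,0,12,3,8],[0,0,28,4,8],[0,30,4,6,8],[-1,50,0,6,8],[-1,55,0,0,8],[-1,55,0,0,8],[0,55,0,0,8]]]'>/dev/null;python3 -m pendant '[[[0,55,0,0,8],[0,50,0,0,8],[0,30,0,0,8],[0,9,0,0,8],[0,0,0,0,8],[0,0,0,0,8]]]'>/dev/null;python3 t.py
python3 - <<'E'
from fit import *
c=cam('wrist');save(c,'w8.png');print(proj(c,(.5415,.152,.036)))
for t in ['holder_in','wrench_bar']:
    print(t,[(round(d['confidence'],2),world(c,d['at'])) for d in spotter.tip_of('wrist',t)[:2]])
E
```

```text
t 39.62 p [0.5424 0.1515 0.1677] yaw -42.29 F [ 0.4 -0.2 -4.1] M [ 0.018  0.008 -0.022] op 0.177
[320.3142 233.9762]
holder_in []
wrench_bar [(0.69, array([0.5415, 0.1514, 0.1887]))]
```

```bash
python3 -m pendant '[[[-1,1.5,-40,0,8],[0,0,-35,0,8],[0,0,-15,0,8],[0,0,-5,0,8],[0,0,0,0,8]]]'>/dev/null;python3 t.py;python3 -m pendant '[[[0,0,-8,0,8],[0,0,-6,0,8],[0,0,-4,0,8],[0,0,0,0,8]]]'>/dev/null;python3 t.py
```

```text
t 40.40 p [0.5421 0.1537 0.0737] yaw -42.24 F [ 0.4 -0.  -2.9] M [ 0.065  0.008 -0.038] op 0.175
t 40.90 p [0.5409 0.1538 0.0543] yaw -42.22 F [-0.2  0.1 -3.3] M [-0.051 -0.006  0.013] op 0.173
```

```bash
python3 -m pendant '[[[0,0,-4,0,8],[0,0,-2,0,8],[0,0,0,0,8]]]'>/dev/null;python3 t.py;python3 -m pendant '[[[0,0,0,0,25],[0,0,0,0,45],[0,0,0,0,85],[0,0,0,0,85],[0,0,0,0,85],[0,0,0,0,85]]]'>/dev/null;python3 t.py;python3 -m pendant '[[[0,0,20,0,85],[0,0,40,0,85],[0,0,50,0,85],[0,0,40,0,85],[-30,0,10,0,85],[-40,0,0,0,85],[0,0,0,0,85],[0,0,0,0,85]]]'>/dev/null;python3 t.py
python3 - <<'E'
from fit import *
c=cam('wrist')
a=cam('top');
for n,k in (('wrist',c),('top',a)):
  for t in ['holder_in','wrench_bar','wrench_mouth','pail','pipe_stub','collar']:
    print(n,t,[(round(d['confidence'],2),world(k,d['at'])) for d in spotter.tip_of(n,t)[:1]])
s=cam('side')
for n,k in [('side',s)]:
  for t in ['wrench_bar','wrench_mouth']: print(t,[world(k,d['at']) for d in spotter.tip_of(n,t)[:1]])
m=np.zeros((480,800,3),np.uint8);m[:360,:400]=cv2.resize(c['img'],(480,360))[:,40:440,::-1]
x=a['img'][205:325,365:465,::-1];m[:,400:]=cv2.resize(x,(400,480),interpolation=cv2.INTER_CUBIC)
cv2.imwrite('pics/f.png',m)
E
```

```text
t 41.27 p [0.5411 0.1538 0.0485] yaw -42.22 F [ 0.1 -0.1 -2.6] M [ 0.002 -0.018 -0.053] op 0.183
t 42.02 p [0.5413 0.1538 0.0488] yaw -42.23 F [-0.8 -0.6  0.1] M [ 0.024 -0.044 -0.028] op 0.996
t 43.02 p [0.4719 0.1538 0.2092] yaw -42.23 F [ 0.6  0.2 -0.2] M [-0.014  0.041  0.027] op 0.994
wrist holder_in []
wrist wrench_bar [(0.61, array([0.5426, 0.1565, 0.0684]))]
wrist wrench_mouth [(0.97, array([0.5428, 0.1542, 0.0035]))]
wrist pail []
wrist pipe_stub []
wrist collar [(0.8, array([0.6324, 0.3599, 0.0012]))]
top holder_in [(0.57, array([0.5351, 0.1525, 0.0092]))]
top wrench_bar [(0.81, array([0.5407, 0.152 , 0.0672]))]
top wrench_mouth [(0.77, array([0.5415, 0.1531, 0.0083]))]
top pail [(0.77, array([ 0.6165, -0.3685, -0.002 ]))]
top pipe_stub [(0.66, array([0.5353, 0.1512, 0.0083]))]
top collar [(0.56, array([ 0.6292,  0.3627, -0.0013]))]
wrench_bar [array([0.5412, 0.1556, 0.0721])]
wrench_mouth [array([0.5386, 0.1512, 0.0081])]
```

View pics/f.png

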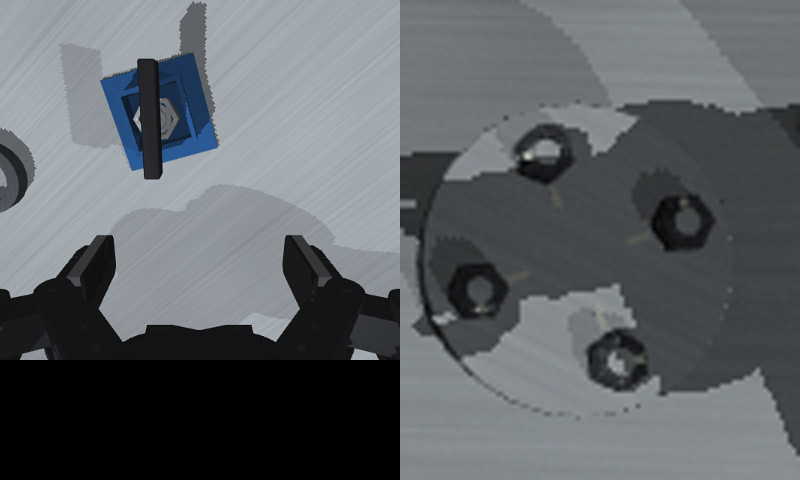

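```bash
python3 -c "
from h import *
order.hand_in();print(monitor.get_obs()['time_s'])"
```

```text
the job is handed in; nothing more can be done
the job is handed in; nothing more can be done
```

The cover is bolted down and the wrench is back in its holder. I handed the job in at about 43 s, and no verdict is shown.

**First pass:** Nuts 3 and 1 were the loose ones. I gave nut 3 about 45–49° and nut 1 about 42°, read from the stripes in the wrist camera.

**Second pass:** The order was 0, 2, 3, 1. I ran each nut up until the wrench torque jumped, then stopped:

| Nut | Torque at stop (N m, mean of 3 readings) |
|---|---|
| 0 | 0.38 |
| 2 | 0.37 |
| 3 | 0.32 |
| 1 | 0.32 |

Single torque readings scatter by about 0.05 N m. The highest single reading on nut 0 was 0.44, above the 0.4 firm-bite limit but below the 0.5 that counts as heaving.

**Forces:** The sideways wrist force I read while turning stayed around 6 N, and I never pressed the wrench down.

**Last checks:**
- **Wrench:** the picture shows it upright in its holder. The gripper is open and about 0.16 m clear of it.
- **Bystanders:** the pail and collar came back within about 3 mm of where they started. The final check for the pipe stub was wrong, as the network reported the holder's position instead. I never moved near the stub, and it stood well away from the wrench's path.
- **Stripes:** I did not measure nuts 1, 2 and 3 again after their final bite, so for those I rely on the torque. A picture taken after nut 0 bit showed its stripe had turned about 43°.

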